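# Find the full shaker by its weight and rest it in the slanted stand

## Robot

A 6-joint arm with a two-finger parallel gripper is mounted at the origin on a cart in front of the work surface, level with it; the furniture and walls round the work are solid. World frame = base frame: x ahead of the robot, y to its left, z up, the work surface at z = 0. Lengths are in m, angles in degrees, forces in N, time in s.
With the tool pointing down it reaches from about 0.35 to 0.975 m from the base axis. Payload 7.1 kg.
Tool frame: the origin (TCP) lies at the centre of the arm's flange, where the gripper is bolted on; the fingertips stand 182 mm ahead of it and the grasp point (between the pads) lies 163 mm ahead of it; z points along the fingers, y is the line along which they close (so a half turn about z gives the same grasp; the last joint's range is limited). The gripper opens to 88 mm and grips with 3 to 60 N. Pads are 20 mm wide; open, the fingers measure 115 mm over their backs; the gripper's body (75 mm by 178 mm) begins 61 mm behind the grasp point.
Start: joints at [76.031, 24.242, 93.386, -0, 62.372, -1.089], TCP at [0.139, 0.609, 0.405] pointing down, gripper open.
Joint ranges: [-172.04, 172.04], [-51.8, 120.97], [4.93, 147.93], [-75.15, 255.16], [6.16, 154.13], [-145.62, 145.62]. Speed limits (degrees/s): [136.94, 136.94, 172.46, 180, 180, 180].

## Interface

Orientations are given as a 3x3 rotation matrix whose columns are the frame's x, y, z axes.
In Python, from bench import sense, read_camera, camera_info, manip, masks_of, pinpoint gives the robot as it stands.
- The arm moves only by the tool arm_command, never from a script. Its argument "rows" is a list of rows, each a list of 4 numbers: the shift along the tool's x, y, z in cm, then the turn about the tool's z in rad. In form: [[dx, dy, dz, yaw], ...]. A call has 1 to 20 rows; each row is the pose to reach, as a shift and turn from the pose commanded when the call began, along the tool's axes at that moment; what a row does not reach only later rows make up. A row lasts 1/8 s, in which the tool goes at most 62.5 mm and 10.7 degrees, less where a joint would pass 70% of its speed; a pose out of reach is approached as far as the arm can. A call with a gripper value outside its range is refused whole. "grip" is the closure, from -1 (fully open) to 1 (shut), so that 0 is half open, set as the call begins (left out, the last holds). The fingers move at their own pace and stop on an object; the grip force is fixed at half the most. Time passes only in rows, so rows that repeat a pose let the fingers close. It gives the time, the measured TCP pose, the force, the opening and the grip force at its end, in the units of the state.
- sense(): the state, without advancing time (a new reading comes with each control period).
- read_camera(name): name is "side" or "top" or "wrist"; returns the picture (400x640x3 uint8, red, green, blue); there is no depth.
- camera_info(name): a dict with "fx", "fy", "cx", "cy" (pixels), "world_from_camera" (4x4, takes a point from camera to world coordinates); the wrist camera has in their place "T_tool_cam" (4x4, takes a point from camera to tool coordinates, whose origin is the TCP and whose axes are the flange's). Camera axes: x right, y up, looking along -z (the intrinsics and any distortion apply to the point x, -y, -z); pixel columns grow to the right and rows downward; lengths in m; the calibration is good to about 2 mm. A picture is of the moment at which its call begins: read the wrist's pose just before it. camera_info takes no time and is no camera call.
- manip.close_job(): hands the job in; it is judged then, once.
Trained networks look in the newest picture that a camera, given by its name, has taken for a name from the list of things; names that differ only in an ending like _2 or _b are one class to them, and where a whole thing is asked for, a point or a joint stands for the part that bears it (a point fixed in the world has none). Each returns a list of dicts, best first, with "confidence" (0 to 1); they miss things now and then, are a little off and sometimes report something else, mostly with a low value. They report only what shows in the picture. A call takes as long as a camera call. They do not tell look-alikes from the thing itself.
- masks_of(camera, thing): "pixels" (400x640 bool, what is visible of it).
- pinpoint(camera, thing): "location" ([x, y, z] in m, in world coordinates, good to about 4 mm: a listed point, or the origin of a listed thing).
The state is a dict: "time_s": time; "qpos": joint angles; "qvel": joint speeds; "tau": joint torques, N m; "tcp_pos": TCP position; "tcp_rot": TCP orientation; "wrist_force": force on the tool from outside, world axes, zero at the start; "torque": the same for the moment, N m; "opening": opening from 0.0 (shut) to 1.0 (fully open); "gripper_force": force on a finger pad.
Only numpy, scipy, OpenCV 4.12 (cv2) and the standard library are available. Lean on these libraries where they do the work, as an engineer would, in place of code of your own. Each camera call takes 0.05 s, during which the arm holds its last target. There are 200 camera calls.

## Task

Three identical steel shakers stand on the worktop; one is full and two are empty, which you can only feel by lifting them. Find the full one and lower it, leaning the way the trough of the wooden stand leans, down into the trough until its foot meets the stop, letting go only once it rests there. Leave the two empty ones standing upright on the worktop, knock nothing over and leave the tin and the bowl where they are.

Things in the scene. Friction and masses are not known exactly. Their poses are not given: they have to be found in the camera images.
- shaker_1_mid (a point): one of three identical plain steel shakers, an opaque cylinder 38 mm in diameter (37 mm at its cap, the top 17 mm), 88 mm tall; this point: on its axis half-way up, 44 mm above its foot; z axis from foot to cap. Starts upright on the worktop. Any of the three may be the full one: that weighs 0.30 to 0.44 kg, each empty one 0.08 to 0.13 kg
- shaker_2_mid (a point): one of three identical plain steel shakers, an opaque cylinder 38 mm in diameter (37 mm at its cap, the top 17 mm), 88 mm tall; this point: on its axis half-way up, 44 mm above its foot; z axis from foot to cap. Starts upright on the worktop. Any of the three may be the full one: that weighs 0.30 to 0.44 kg, each empty one 0.08 to 0.13 kg
- shaker_3_mid (a point): one of three identical plain steel shakers, an opaque cylinder 38 mm in diameter (37 mm at its cap, the top 17 mm), 88 mm tall; this point: on its axis half-way up, 44 mm above its foot; z axis from foot to cap. Starts upright on the worktop. Any of the three may be the full one: that weighs 0.30 to 0.44 kg, each empty one 0.08 to 0.13 kg
- trough: leaning trough of the wooden stand. Origin: where the centre of a resting shaker's foot lies on the stop, 40 mm above the worktop. z runs up the trough, 30 deg from vertical, leaning to the left and rather away from the robot: the axis of a resting shaker, whose centre is at z = 44 mm. x points out of its open side (up and to the right), y across. Stop: flat plate at z = 0, x -25 to 27, y -33 to 33 mm
- trough_mouth (a point): point on the trough's z axis 50 mm above its origin, level with the upper end of its floor. Floor of the trough at x = -19 mm; cheeks with inner faces at y = -25 and +25 mm, 6 mm thick, x -21 to 9 mm, reaching up to z = 34 mm. So a shaker has 6 mm of play each side, and above z = 50 mm it is free all round. Open side and upper end are free
- holder: the stand that carries the trough: a light-wood board 130 x 84 x 10 mm on the worktop, with a short post and two steel struts; origin under the board's centre, the trough leans to its -x side. Fixed to the worktop, turned differently each time
- tin_mid (a point): a low round tin, 75 mm in diameter, 58 mm high; its centre half-way up. Leave it
- bowl_mid (a point): a small round open bowl, 134 mm in diameter, 53 mm high; its centre half-way up. Leave it
Mind the look-alikes: they are no part of the job. What is shaped like the part that bears shaker_1_mid but blue, red or turquoise is not meant.

How it is judged (in metres and radians):
On the way, in this order (a step that is already met when the one before it is completed fails the run):
1. a shaker is lifted clear of the worktop in the fingers (((height (world z) of shaker_1_mid above 0.054 m and contact force between the fingers and shaker_1 above 0.5 N) or (height (world z) of shaker_2_mid above 0.054 m and contact force between the fingers and shaker_2 above 0.5 N) or (height (world z) of shaker_3_mid above 0.054 m and contact force between the fingers and shaker_3 above 0.5 N))), for 0.1 s.
2. a shaker is in the trough, leaning as it does and down on its stop, while the fingers still hold it (((z of shaker_1_mid in the frame of trough between 0.038 and 0.05 m and x of shaker_1_mid in the frame of trough between -0.008 and 0.011 m and y of shaker_1_mid in the frame of trough between -0.012 and 0.012 m and angle between the z axis of shaker_1 and the z axis of trough, either way round below 0.15 rad and contact force between the fingers and shaker_1 above 0.5 N) or (z of shaker_2_mid in the frame of trough between 0.038 and 0.05 m and x of shaker_2_mid in the frame of trough between -0.008 and 0.011 m and y of shaker_2_mid in the frame of trough between -0.012 and 0.012 m and angle between the z axis of shaker_2 and the z axis of trough, either way round below 0.15 rad and contact force between the fingers and shaker_2 above 0.5 N) or (z of shaker_3_mid in the frame of trough between 0.038 and 0.05 m and x of shaker_3_mid in the frame of trough between -0.008 and 0.011 m and y of shaker_3_mid in the frame of trough between -0.012 and 0.012 m and angle between the z axis of shaker_3 and the z axis of trough, either way round below 0.15 rad and contact force between the fingers and shaker_3 above 0.5 N))), for 0.1 s.
At the end, for the whole second after the job is handed in: One shaker lies in the trough, foot on the stop (centre 38 to 50 mm up, within 12 mm sideways, 11 mm out, axis within 0.15 rad of the trough's): the full one (over 2.4 N rests on the stand); the other two stand upright (within 0.1 rad) on the worktop; all three are still (((z of shaker_1_mid in the frame of trough between 0.038 and 0.05 m and x of shaker_1_mid in the frame of trough between -0.008 and 0.011 m and y of shaker_1_mid in the frame of trough between -0.012 and 0.012 m and angle between the z axis of shaker_1 and the z axis of trough, either way round below 0.15 rad and angle between each of shaker_2_mid, shaker_3_mid's own z axis and vertical below 0.1 rad and height (world z) of shaker_2_mid between 0.036 and 0.052 m and height (world z) of shaker_3_mid between 0.036 and 0.052 m) or (z of shaker_2_mid in the frame of trough between 0.038 and 0.05 m and x of shaker_2_mid in the frame of trough between -0.008 and 0.011 m and y of shaker_2_mid in the frame of trough between -0.012 and 0.012 m and angle between the z axis of shaker_2 and the z axis of trough, either way round below 0.15 rad and angle between each of shaker_1_mid, shaker_3_mid's own z axis and vertical below 0.1 rad and height (world z) of shaker_1_mid between 0.036 and 0.052 m and height (world z) of shaker_3_mid between 0.036 and 0.052 m) or (z of shaker_3_mid in the frame of trough between 0.038 and 0.05 m and x of shaker_3_mid in the frame of trough between -0.008 and 0.011 m and y of shaker_3_mid in the frame of trough between -0.012 and 0.012 m and angle between the z axis of shaker_3 and the z axis of trough, either way round below 0.15 rad and angle between each of shaker_1_mid, shaker_2_mid's own z axis and vertical below 0.1 rad and height (world z) of shaker_1_mid between 0.036 and 0.052 m and height (world z) of shaker_2_mid between 0.036 and 0.052 m)) and contact force between holder and anything else above 2.4 N and linear speed of each of shaker_1, shaker_2, shaker_3 below 0.02 m/s); the robot touches nothing.
It fails at once if a shaker is knocked over (angle between any of shaker_1_mid, shaker_2_mid, shaker_3_mid's own z axis and vertical above 1 rad).
It fails at once if the tin or the bowl is shifted more than 25 mm (distance of any of tin_mid, bowl_mid from where it was at the start of the episode above 0.025 m).
It also fails if it takes over 67 s, if anything falls off the work surface, if the arm or the gripper's body presses on something with over 40 N, if the wrist force passes 120 N, or if a joint passes its speed limit or range.

## Working session

There is one attempt and no reset: what is moved stays moved. The work goes in short steps, Python scripts to look and compute and a tool call to move; the robot and the scene stay as the last step left them, time stands still between calls to the robot, and variables do not carry over. Pictures are saved under pics/ and viewed, at most 10 in all, crops included, and the job is handed in when it is done.

Besides the shell and the picture viewer there is one more tool, called after ">>>" in YAML: its name, and indented under it one key for each argument. arm_command: Moves the arm, as the interface text tells. Its arguments: {"type":"object","properties":{"rows":{"type":"array","items":{"type":"array","items":{"type":"number"}}},"grip":{"type":"number"}},"required":["rows"]}

```bash
mkdir -p pics; ls
cat > h.py <<'E'
import numpy as np, cv2
from bench import *
def pp(cam,things):
    for t in things:
        for d in pinpoint(cam,t)[:6]: print(cam,t,round(d["confidence"],2),np.round(d["location"],4), end=' | ')
        print()
def save(cam,fn):
    im=read_camera(cam); cv2.imwrite(fn,im[:,:,::-1]); return im
def proj(cam,P):
    c=camera_info(cam); T=np.linalg.inv(np.array(c["world_from_camera"])); p=T[:3,:3]@np.array(P)+T[:3,3]
    return np.round([c["cx"]+c["fx"]*p[0]/-p[2], c["cy"]+c["fy"]*-p[1]/-p[2]],1)
E
python3 - <<'E'
from h import *
a=save("side","pics/side0.png");b=save("top","pics/top0.png")
for c in("side","top"):
    pp(c,["shaker_1_mid","trough","trough_mouth","holder","tin_mid","bowl_mid"])
for c in("side","top"):
    i=camera_info(c);print({k:np.round(v,3).tolist() for k,v in i.items() if not isinstance(v,str)})
s=sense();print(s["tcp_pos"],np.round(s["tcp_rot"],3),s["time_s"],s["wrist_force"])
E
```

```text
pics
side shaker_1_mid 0.95 [ 0.6157 -0.1518  0.0449] | side shaker_1_mid 0.91 [ 0.4    -0.1808  0.0425] | side shaker_1_mid 0.9 [ 0.553  -0.1816  0.0467] | side shaker_1_mid 0.82 [ 0.473  -0.1723  0.0429] | side shaker_1_mid 0.73 [ 0.5258 -0.0763  0.0396] | 
side trough 0.67 [ 0.5302 -0.3593  0.0381] | side trough 0.35 [ 0.6578 -0.2941  0.0245] | 
side trough_mouth 0.6 [ 0.537  -0.335   0.0815] | 
side holder 0.88 [ 0.536  -0.3382  0.001 ] | 
side tin_mid 0.67 [ 0.3838 -0.3094  0.0315] | 
side bowl_mid 0.63 [ 0.6586 -0.293   0.0224] | 
top shaker_1_mid 0.88 [ 0.528  -0.0784  0.0438] | top shaker_1_mid 0.63 [ 0.615  -0.1538  0.0428] | top shaker_1_mid 0.62 [ 0.4037 -0.182   0.0462] | top shaker_1_mid 0.58 [ 0.5534 -0.1825  0.0415] | top shaker_1_mid 0.54 [ 0.4758 -0.1667  0.0429] | 
top trough 0.81 [ 0.5268 -0.3588  0.0428] | 
top trough_mouth 0.9 [ 0.5352 -0.3354  0.0821] | 
top holder 0.78 [ 0.5344 -0.3429 -0.0034] | top holder 0.63 [ 0.4278 -0.0527  0.0393] | 
top tin_mid 0.81 [ 0.3812 -0.3088  0.0271] | 
top bowl_mid 0.66 [ 0.6604 -0.2884  0.023 ] | top bowl_mid 0.56 [ 0.5287 -0.3564  0.0398] | 
{'fx': 514.677, 'fy': 514.677, 'cx': 309.01, 'cy': 195.493, 'world_from_camera': [[-0.999, 0.031, -0.023, 0.488], [-0.037, -0.636, 0.77, 0.426], [0.009, 0.771, 0.637, 0.607], [0.0, 0.0, 0.0, 1.0]]}
{'fx': 409.114, 'fy': 409.114, 'cx': 326.667, 'cy': 194.591, 'world_from_camera': [[0.018, 0.995, -0.096, 0.447], [-1.0, 0.017, -0.009, -0.206], [-0.007, 0.096, 0.995, 0.917], [0.0, 0.0, 0.0, 1.0]]}
[0.1393094  0.60924678 0.40469261] [[-0.975  0.223  0.   ]
 [ 0.223  0.975  0.   ]
 [-0.     0.    -1.   ]] 0.7 [-0.53020194 -1.10073522  0.47356449]
```

View pics/side0.png

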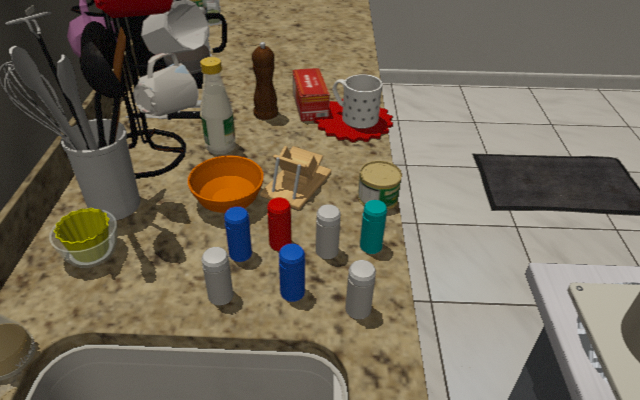

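View pics/top0.png

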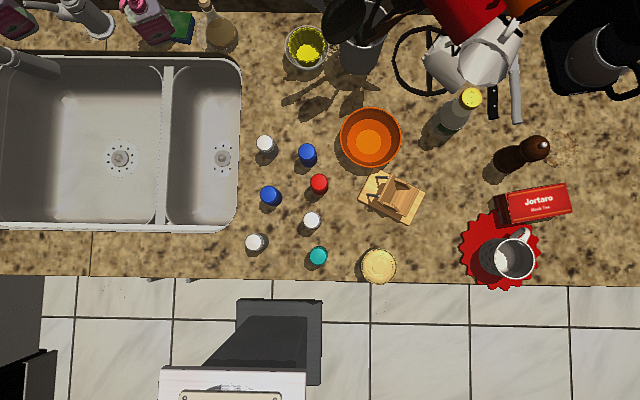

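Steel candidates (side/top px): A (361,290)/(255,242), B (328,232)/(312,220), C (217,276)/(265,144). The blue (238,234) and (292,272), red (280,224) and turquoise (373,227) shakers are look-alikes. The stand is at (297,175) in the side view and (392,197) in the top view. Next I measure A, B and C.

```bash
cat >> h.py <<'E'
def ray(cam,u,v,z):
    c=camera_info(cam); T=np.array(c["world_from_camera"]); d=T[:3,:3]@np.array([(u-c["cx"])/c["fx"],-(v-c["cy"])/c["fy"],-1]); o=T[:3,3]
    return o+d*(z-o[2])/d[2]
E
python3 - <<'E'
from h import *
for cam in("side","top"):
    im=read_camera(cam); hsv=cv2.cvtColor(im,cv2.COLOR_RGB2HSV)
    for d in masks_of(cam,"shaker_1_mid"):
        m=np.array(d["pixels"]); v,u=np.nonzero(m); s=np.median(hsv[m][:,1])
        print(cam,round(d["confidence"],2),"sat",s,"c",u.mean().round(1),v.mean().round(1),"box",u.min(),u.max(),v.min(),v.max(),"xy@44",ray(cam,u.mean(),v.mean(),.044).round(3)[:2])
for u,v in((255,241),(312,219),(265,143)): print("top cap",ray("top",u,v,.088).round(4))
for u,v in((361,269),(328,213),(216,256)): print("side cap",ray("side",u,v,.088).round(4))
im=read_camera("side"); cv2.imwrite("pics/c.png",cv2.resize(im[140:330,180:420,::-1],None,fx=3,fy=3))
E
```

```text
side 0.93 sat 219.0 c 238.4 233.7 box 225 252 206 261 xy@44 [ 0.616 -0.155]
side 0.83 sat 221.0 c 292.4 272.0 box 279 305 244 300 xy@44 [ 0.526 -0.079]
side 0.74 sat 255.0 c 373.3 226.2 box 360 387 200 253 xy@44 [ 0.403 -0.182]
side 0.67 sat 245.0 c 279.5 223.0 box 267 291 197 250 xy@44 [ 0.553 -0.183]
side 0.64 sat 27.0 c 360.3 289.0 box 346 375 260 318 xy@44 [ 0.429 -0.052]
top 0.84 sat 186.0 c 317.9 254.8 box 309 327 245 264 xy@44 [ 0.404 -0.182]
top 0.71 sat 205.0 c 318.5 183.8 box 309 327 174 194 xy@44 [ 0.555 -0.18 ]
top 0.67 sat 172.5 c 307.0 154.9 box 298 316 143 166 xy@44 [ 0.617 -0.154]
top 0.66 sat 14.0 c 310.9 219.8 box 302 320 210 229 xy@44 [ 0.477 -0.166]
top 0.59 sat 179.0 c 270.7 195.7 box 260 281 186 206 xy@44 [ 0.527 -0.078]
top cap [ 0.4311 -0.0559  0.088 ]
top cap [ 0.4774 -0.1699  0.088 ]
top cap [ 0.6323 -0.0696  0.088 ]
side cap [ 0.4309 -0.0491  0.088 ]
side cap [ 0.4765 -0.1612  0.088 ]
side cap [ 0.6304 -0.0641  0.088 ]
```

View pics/c.png

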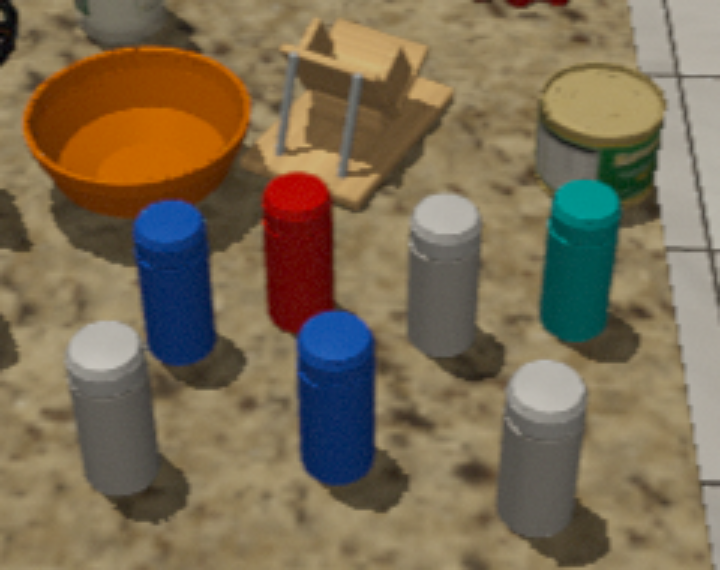

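The crop confirms three plain steel shakers at crop px (545,440), (445,270) and (110,405). The trough leans toward the camera on its struts at (315,110). Now I check the lean azimuth against the board and convert the first move.

```bash
cat >> h.py <<'E'
def rel(P):
    "grasp-point world target -> tool-frame shift in cm from the current pose"
    s=sense(); R=np.array(s["tcp_rot"]); g=np.array(s["tcp_pos"])+R@[0,0,.163]
    return (100*R.T@(np.array(P)-g)).round(2), "az_y",np.degrees(np.arctan2(R[1,1],R[0,1])).round(1)
E
python3 - <<'E'
from h import *
p=[ray("side",*q,.010)[:2] for q in((299,208.3),(330.7,173.3),(267.3,193.3))]
for a,b in((1,0),(0,2)): d=p[b]-p[a]; print(np.linalg.norm(d),np.degrees(np.arctan2(d[1],d[0])))
for u,v in(("side",0),("top",0)):
    for d in masks_of(u,"holder")[:1]:
        m=np.array(d["pixels"]); 
        r=cv2.minAreaRect(np.argwhere(m)[:,::-1].astype(np.float32)); b=cv2.boxPoints(r)
        q=[ray(u,*x,.010)[:2].round(3) for x in b]; print(u,q)
for i in range(3):
  for c in("side","top"): pp(c,["trough","trough_mouth","holder"])
print(rel([.39,.36,.24]),rel([.43,-.053,.2]))
E
```

```text
0.11899451868156344 62.20061835484264
0.07160117344299942 -32.98441561757101
side [array([ 0.599, -0.291]), array([ 0.579, -0.475]), array([ 0.462, -0.41 ]), array([ 0.496, -0.242])]
top [array([ 0.527, -0.263]), array([ 0.605, -0.302]), array([ 0.546, -0.419]), array([ 0.469, -0.38 ])]
side trough 0.89 [ 0.5247 -0.3583  0.039 ] | 
side trough_mouth 0.92 [ 0.5389 -0.3369  0.0828] | 
side holder 0.97 [ 0.5386 -0.3368 -0.0012] | 

top trough_mouth 0.56 [ 0.5331 -0.3352  0.0823] | 
top holder 0.98 [ 0.5363 -0.3452 -0.0012] | top holder 0.2 [ 0.3801 -0.3096  0.028 ] | 
side trough 0.89 [ 0.5247 -0.3583  0.039 ] | 
side trough_mouth 0.92 [ 0.5389 -0.3369  0.0828] | 
side holder 0.97 [ 0.5386 -0.3368 -0.0012] | 

top trough_mouth 0.56 [ 0.5331 -0.3352  0.0823] | 
top holder 0.98 [ 0.5363 -0.3452 -0.0012] | top holder 0.2 [ 0.3801 -0.3096  0.028 ] | 
side trough 0.89 [ 0.5247 -0.3583  0.039 ] | 
side trough_mouth 0.92 [ 0.5389 -0.3369  0.0828] | 
side holder 0.97 [ 0.5386 -0.3368 -0.0012] | 

top trough_mouth 0.56 [ 0.5331 -0.3352  0.0823] | 
top holder 0.98 [ 0.5363 -0.3452 -0.0012] | top holder 0.2 [ 0.3801 -0.3096  0.028 ] | 
(array([-30.  , -18.71,   0.17]), 'az_y', np.float64(77.1)) (array([-43.1 , -58.08,   4.17]), 'az_y', np.float64(77.1))
```

>>> arm_command:
  rows:
    - [-10, -6.2, 0, 0.18]
    - [-20, -12.5, 0, 0.36]
    - [-30, -19, 0, 0.54]
    - [-32, -25, 0, 0.72]
    - [-34, -31, 0, 0.9]
    - [-36, -37, 0, 1.08]
    - [-38, -43, 0.5, 1.26]
    - [-40, -48, 1, 1.44]
    - [-42, -53, 2, 1.62]
    - [-43.1, -58.1, 3, 1.815]
    - [-43.1, -58.1, 3, 1.815]
    - [-43.1, -58.1, 3, 1.815]
    - [-43.1, -58.1, 3, 1.815]
    - [-43.1, -58.1, 3, 1.815]
    - [-43.1, -58.1, 3, 1.815]
  grip: -1

```text
time_s: 3.82
tcp_pos: [0.4298, -0.052, 0.3748]
tcp_rot: [[0.45, 0.893, 0.0], [0.893, -0.45, 0.0], [0.0, -0.0, -1.0]]
wrist_force: [-0.3, -0.5, 0.9]
opening: 1.002
gripper_force: 0.0
```

Run:
```python
from h import *
s=sense();print(s["time_s"],np.round(s["qpos"],1),s["tcp_pos"],s["wrist_force"],s["opening"])
save("wrist","pics/w1.png"); pp("wrist",["shaker_1_mid","trough","trough_mouth"])
print(rel([.43,-.053,.065]))
```

```text
3.825 [ -8.5  10.5 118.2   0.   51.3  18.3] [ 0.42981754 -0.05196736  0.37480499] [-0.32123999 -0.48704218  0.92976748] 1.0021946687472012
wrist shaker_1_mid 0.89 [ 0.6115 -0.1589  0.047 ] | wrist shaker_1_mid 0.75 [ 0.477  -0.1718  0.0474] | wrist shaker_1_mid 0.74 [ 0.5551 -0.18    0.0437] | wrist shaker_1_mid 0.67 [ 0.5265 -0.0792  0.0468] | wrist shaker_1_mid 0.65 [ 0.4017 -0.1808  0.0401] | wrist shaker_1_mid 0.52 [ 0.6534 -0.2947  0.0264] | 
wrist trough 0.47 [ 0.6562 -0.2918  0.0269] | 

(array([-0.08,  0.04, 14.68]), 'az_y', np.float64(-26.8))
```

>>> arm_command:
  rows:
    - [-0.1, 0, 4, 0]
    - [-0.1, 0, 8, 0]
    - [-0.1, 0, 11, 0]
    - [-0.1, 0, 13, 0]
    - [-0.1, 0, 14.3, 0]
    - [-0.1, 0, 14.7, 0]
    - [-0.1, 0, 14.7, 0]

```text
time_s: 4.9
tcp_pos: [0.4297, -0.054, 0.2279]
tcp_rot: [[0.452, 0.892, 0.0], [0.892, -0.452, -0.0], [0.0, 0.0, -1.0]]
wrist_force: [-0.1, -0.2, 0.5]
opening: 0.998
gripper_force: 0.0
```

>>> arm_command:
  rows:
    - [0, 0, 0, 0]
    - [0, 0, 0, 0]
    - [0, 0, 0, 0]
    - [0, 0, 0, 0]
    - [0, 0, 0, 0]
    - [0, 0, 0, 0]
    - [0, 0, 0, 0]
    - [0, 0, 0, 0]
  grip: 1

```text
time_s: 5.9
tcp_pos: [0.4292, -0.054, 0.2276]
tcp_rot: [[0.452, 0.892, -0.001], [0.892, -0.452, 0.0], [-0.0, -0.001, -1.0]]
wrist_force: [-2.6, 0.3, 1.9]
opening: 0.425
gripper_force: 29.9
```

>>> arm_command:
  rows:
    - [0, 0, -0.5, 0]
    - [0, 0, -1.2, 0]
    - [0, 0, -2, 0]
    - [0, 0, -2.5, 0]
    - [0, 0, -2.5, 0]
    - [0, 0, -2.5, 0]
    - [0, 0, -2.5, 0]

```text
time_s: 6.78
tcp_pos: [0.4294, -0.0541, 0.2525]
tcp_rot: [[0.452, 0.892, -0.0], [0.892, -0.452, 0.0], [-0.0, -0.0, -1.0]]
wrist_force: [-0.9, -0.3, -3.2]
opening: 0.429
gripper_force: 29.9
```

>>> arm_command:
  rows:
    - [0, 0, -2, 0]
    - [0, 0, -5, 0]
    - [0, 0, -8.3, 0]
    - [0, 0, -8.3, 0]
    - [0, 0, -8.3, 0]
    - [0, 0, -8.3, 0]

```text
time_s: 7.52
tcp_pos: [0.4289, -0.054, 0.3343]
tcp_rot: [[0.452, 0.892, -0.003], [0.892, -0.452, 0.0], [-0.001, -0.003, -1.0]]
wrist_force: [0.4, -1.3, -4.2]
opening: 0.43
gripper_force: 29.9
```

>>> arm_command:
  rows:
    - [0, 0, 0, 0]
    - [0, 0, 0, 0]

```text
time_s: 7.78
tcp_pos: [0.4294, -0.0541, 0.3351]
tcp_rot: [[0.452, 0.892, -0.001], [0.892, -0.452, 0.0], [-0.0, -0.001, -1.0]]
wrist_force: [1.3, 0.0, -3.2]
opening: 0.425
gripper_force: 29.9
```

Run:
```python
from h import *
print(sense()["wrist_force"],sense()["tau"])
pp("wrist",["trough","trough_mouth","holder"]); save("wrist","pics/w2.png"); print(rel([.526,-.358,.25]))
```

```text
[ 1.32394704  0.03789136 -3.22576426] [ 1.93427302e-03 -3.84468091e+01 -2.14349127e+01  5.75083250e-02
 -2.52913713e-03 -1.46599227e-04]
wrist trough 0.47 [ 0.6562 -0.2918  0.0269] | 


(array([-22.75,  22.35,  -7.74]), 'az_y', np.float64(-26.9))
```

A reads about 3.7 N, which matches the full one, so no others need lifting. I carry it above the trough, with tool x already along the lean direction.

>>> arm_command:
  rows:
    - [0, 0, -2.5, 0]
    - [-2, 2, -3, 0]
    - [-5, 5, -3, 0]
    - [-8, 8, -3, 0]
    - [-11, 11.2, -3, 0]
    - [-14, 14.3, -3, 0]
    - [-17, 17.3, -3, 0]
    - [-19.5, 19.8, -2, 0]
    - [-21, 21.4, -1, 0]
    - [-21.8, 22.2, 0, 0]
    - [-22, 22.4, 1, 0]
    - [-22, 22.4, 1.5, 0]
    - [-22, 22.4, 1.5, 0]
    - [-22, 22.4, 1.5, 0]

```text
time_s: 9.72
tcp_pos: [0.53, -0.3511, 0.3211]
tcp_rot: [[0.451, 0.892, 0.0], [0.892, -0.451, -0.0], [-0.0, 0.0, -1.0]]
wrist_force: [1.3, 0.1, -3.5]
opening: 0.431
gripper_force: 29.9
```

Run:
```python
from h import *
print(rel([.5302,-.3515,.125]),sense()["wrist_force"])
a=save("side","pics/s.png");b=save("top","pics/t.png")
for c in("side","top"): pp(c,["shaker_1_mid"])
cv2.imwrite("pics/c2.png",np.hstack([cv2.resize(a[70:230,230:390,::-1],(400,400)),cv2.resize(b[120:270,320:470,::-1],(400,400))]))
```

```text
(array([-0.02,  0.03,  3.31]), 'az_y', np.float64(-26.8)) [ 1.30285146  0.08334152 -3.5233892 ]
side shaker_1_mid 0.97 [ 0.4013 -0.1841  0.0433] | side shaker_1_mid 0.94 [ 0.4737 -0.1723  0.041 ] | side shaker_1_mid 0.85 [ 0.6133 -0.1552  0.0425] | side shaker_1_mid 0.82 [ 0.5534 -0.1836  0.0487] | side shaker_1_mid 0.81 [ 0.5279 -0.0778  0.0428] | 
top shaker_1_mid 0.91 [ 0.5292 -0.0785  0.0437] | top shaker_1_mid 0.88 [ 0.6166 -0.1526  0.0448] | top shaker_1_mid 0.87 [ 0.5571 -0.1809  0.047 ] | top shaker_1_mid 0.77 [ 0.402  -0.1841  0.0406] | top shaker_1_mid 0.61 [ 0.4766 -0.1682  0.0437] |
```

View pics/c2.png

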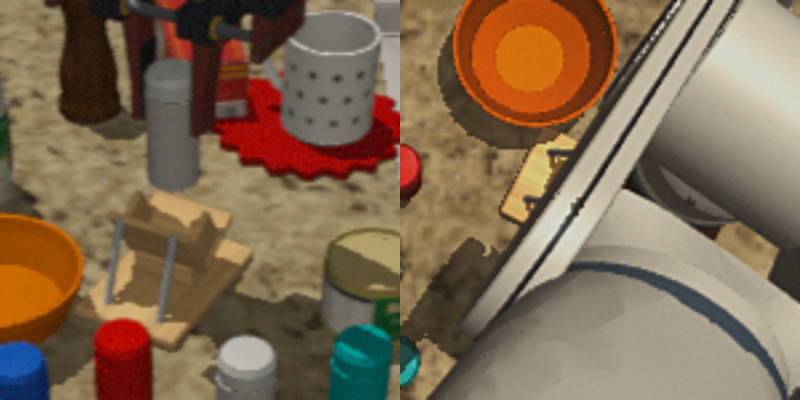

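The shaker hangs at crop px (173,125), centred over the trough between the cheeks at (130,205) and (212,215). Now I lower it towards the V.

>>> arm_command:
  rows:
    - [0, 0, 1.2, 0]
    - [0, 0, 2.3, 0]
    - [0, 0, 3, 0]
    - [0, 0, 3.3, 0]
    - [0, 0, 3.3, 0]

```text
time_s: 10.55
tcp_pos: [0.5299, -0.3516, 0.2873]
tcp_rot: [[0.452, 0.892, -0.0], [0.892, -0.452, 0.0], [0.0, -0.001, -1.0]]
wrist_force: [-0.3, -0.4, -2.7]
opening: 0.429
gripper_force: 29.9
```

>>> arm_command:
  rows:
    - [0, 0, 0.3, 0]
    - [0, 0, 0.6, 0]
    - [0, 0, 0.8, 0]
    - [0, 0, 1.0, 0]
    - [0, 0, 1.0, 0]
    - [0, 0, 1.0, 0]

```text
time_s: 11.3
tcp_pos: [0.5299, -0.3516, 0.2777]
tcp_rot: [[0.452, 0.892, 0.0], [0.892, -0.452, -0.0], [-0.0, 0.0, -1.0]]
wrist_force: [0.2, -1.0, -3.8]
opening: 0.429
gripper_force: 29.9
```

Run:
```python
from h import *
print(rel([.5302,-.3515,.112]),sense()["wrist_force"],sense()["torque"])
a=save("side","pics/s2.png")
cv2.imwrite("pics/c3.png",cv2.resize(a[70:230,230:390,::-1],(500,500)))
```

```text
(array([0.02, 0.02, 0.27]), 'az_y', np.float64(-26.9)) [ 0.20709302 -1.0487245  -3.76908702] [-0.07084071  0.10737001 -0.00418315]
```

View pics/c3.png

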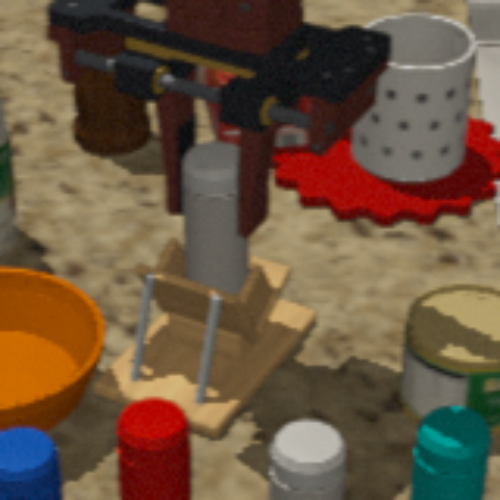

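The foot at (215,285) is between the cheeks at (170,250) and (265,290), and the force shows no contact yet. I keep going down to contact.

>>> arm_command:
  rows:
    - [0, 0, 0.15, 0]
    - [0, 0, 0.3, 0]
    - [0, 0, 0.3, 0]
    - [0, 0, 0.3, 0]

```text
time_s: 11.85
tcp_pos: [0.5299, -0.3519, 0.2749]
tcp_rot: [[0.452, 0.892, 0.0], [0.892, -0.452, -0.001], [-0.0, 0.001, -1.0]]
wrist_force: [-1.2, -2.8, -1.7]
opening: 0.43
gripper_force: 29.9
```

>>> arm_command:
  rows:
    - [0.3, 0, 0.05, 0]
    - [0.6, 0, 0.15, 0]
    - [0.85, 0, 0.3, 0]
    - [0.85, 0, 0.3, 0]

```text
time_s: 12.35
tcp_pos: [0.5339, -0.3452, 0.2735]
tcp_rot: [[0.451, 0.892, 0.002], [0.892, -0.451, -0.003], [-0.002, 0.003, -1.0]]
wrist_force: [-4.2, -6.5, 7.1]
opening: 0.429
gripper_force: 30.0
```

>>> arm_command:
  rows:
    - [0.3, 0, 0.15, 0]
    - [0.55, 0, 0.3, 0]
    - [0.8, 0, 0.5, 0]
    - [0.8, 0, 0.5, 0]

```text
time_s: 12.85
tcp_pos: [0.5381, -0.338, 0.2683]
tcp_rot: [[0.452, 0.892, 0.003], [0.892, -0.452, -0.004], [-0.002, 0.005, -1.0]]
wrist_force: [-1.2, -5.9, 3.4]
opening: 0.425
gripper_force: 30.0
```

Run:
```python
from h import *
print(rel([.5266+.0325*.454,-.3586+.0325*.891,.0963]),sense()["wrist_force"],sense()["torque"])
a=save("side","pics/s3.png")
cv2.imwrite("pics/c4.png",cv2.resize(a[70:230,230:390,::-1],(500,500)))
```

```text
(array([ 0.92, -0.16,  0.9 ]), 'az_y', np.float64(-26.8)) [-1.16338274 -5.89629837  3.38826079] [-1.53077915  0.36961944 -0.02508132]
```

View pics/c4.png

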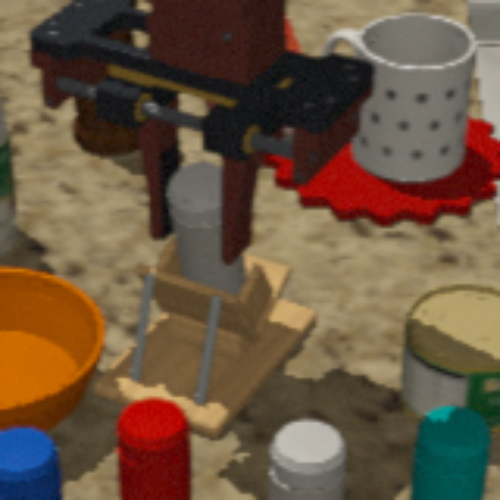

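The shaker is leaning with its cap at (197,190), and the forces are moderate. I continue along the arc.

>>> arm_command:
  rows:
    - [0.2, 0, 0.15, 0]
    - [0.4, 0, 0.35, 0]
    - [0.6, 0, 0.55, 0]
    - [0.8, 0, 0.75, 0]
    - [0.8, 0, 0.75, 0]
    - [0.8, 0, 0.75, 0]

```text
time_s: 13.65
tcp_pos: [0.5424, -0.3299, 0.2612]
tcp_rot: [[0.452, 0.892, 0.005], [0.892, -0.452, -0.002], [0.0, 0.005, -1.0]]
wrist_force: [1.0, 1.3, 7.4]
opening: 0.426
gripper_force: 30.0
```

Run:
```python
from h import *
print(rel([.5266+.0325*.454,-.3586+.0325*.891,.0963]),sense()["wrist_force"],sense()["torque"])
a=save("side","pics/s4.png"); pp("side",["shaker_1_mid"])
cv2.imwrite("pics/c5.png",cv2.resize(a[70:230,230:390,::-1],(500,500)))
```

```text
(array([-0.03, -0.18,  0.19]), 'az_y', np.float64(-26.9)) [1.04299461 1.25913003 7.35361635] [-0.23393024 -0.18051673  0.08589904]
side shaker_1_mid 0.86 [ 0.5527 -0.1833  0.0438] | side shaker_1_mid 0.81 [ 0.6148 -0.1539  0.0442] | side shaker_1_mid 0.77 [ 0.5285 -0.0776  0.0421] | side shaker_1_mid 0.69 [ 0.4702 -0.171   0.0415] | side shaker_1_mid 0.65 [ 0.4016 -0.1787  0.0423] |
```

View pics/c5.png

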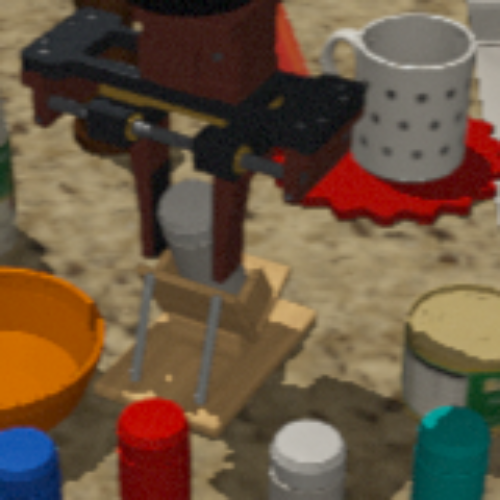

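>>> arm_command:
  rows:
    - [0.1, 0, 0.1, 0]
    - [0.2, 0, 0.25, 0]
    - [0.2, 0, 0.3, 0]
    - [0.2, 0, 0.3, 0]

```text
time_s: 14.25
tcp_pos: [0.5436, -0.3278, 0.2589]
tcp_rot: [[0.452, 0.892, 0.005], [0.892, -0.452, -0.001], [0.001, 0.005, -1.0]]
wrist_force: [2.1, 2.9, 13.2]
opening: 0.425
gripper_force: 30.0
```

Run:
```python
from h import *
print(rel([.5266+.0325*.454,-.3586+.0325*.891,.0963]),sense()["wrist_force"],sense()["torque"])
a=save("side","pics/s5.png"); a=cv2.resize(a[70:230,230:390,::-1],(600,600),interpolation=cv2.INTER_CUBIC)
o=np.array([.5266,-.3586,.04]);h=np.array([.454,.891,0]);n=np.array([.891,-.454,0]);k=np.array([0,0,1.])
for f,col in((0,(0,255,0)),(10,(0,0,255))):
    f=np.radians(f); x=-.866*h+.5*k; z=.5*h+.866*k
    ax=np.sin(f)*x+np.cos(f)*z; r=np.cos(f)*x-np.sin(f)*z; foot=o+x*(-.019+.019*np.cos(f))+z*.019*np.sin(f)
    t=np.linspace(0,2*np.pi,60)
    P=[(proj("side",foot+.088*ax+.0185*(np.cos(q)*r+np.sin(q)*n))-[230,70])*3.75 for q in t]
    cv2.polylines(a,[np.int32(P)],True,col,1)
cv2.imwrite("pics/c6.png",a)
```

```text
(array([-0.28, -0.2 , -0.05]), 'az_y', np.float64(-26.9)) [ 2.10547071  2.92363839 13.19772607] [ 0.23949936 -0.09700979 -0.00471073]
```

View pics/c6.png

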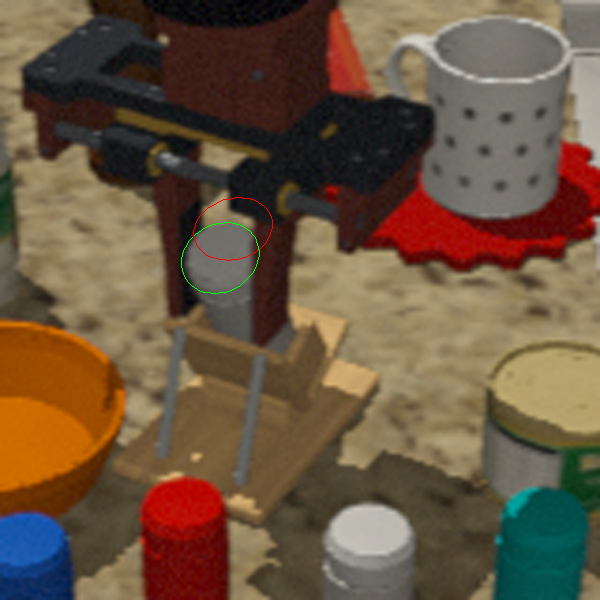

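The cap matches the green (fully seated) outline within a few pixels, and the force balance shows contact with both the stop and the floor. I release and retreat upward.

>>> arm_command:
  rows:
    - [0, 0, 0, 0]
    - [0, 0, 0, 0]
    - [0, 0, 0, 0]
    - [0, 0, 0, 0]
    - [0, 0, 0, 0]
    - [0, 0, 0, 0]
    - [0, 0, 0, 0]
    - [0, 0, 0, 0]
  grip: -1

```text
time_s: 15.3
tcp_pos: [0.5418, -0.3279, 0.2562]
tcp_rot: [[0.452, 0.892, 0.0], [0.892, -0.452, -0.0], [-0.0, 0.0, -1.0]]
wrist_force: [-0.3, 0.8, -0.0]
opening: 1.002
gripper_force: 0.0
```

>>> arm_command:
  rows:
    - [0, 0, -1, 0]
    - [0, 0, -3, 0]
    - [0, 0, -6, 0]
    - [0, 0, -10, 0]
    - [0, 0, -15, 0]
    - [0, 0, -20, 0]
    - [0, 0, -20, 0]
    - [0, 0, -20, 0]
    - [0, 0, -20, 0]

```text
time_s: 16.42
tcp_pos: [0.5414, -0.3276, 0.4549]
tcp_rot: [[0.452, 0.892, -0.002], [0.892, -0.452, 0.001], [0.0, -0.002, -1.0]]
wrist_force: [-0.5, -0.4, -0.5]
opening: 0.997
gripper_force: 0.0
```

Run:
```python
from h import *
print(sense()["time_s"],sense()["opening"],sense()["wrist_force"])
a=save("side","pics/s6.png"); a=cv2.resize(a[70:330,190:390,::-1],(462,600),interpolation=cv2.INTER_CUBIC)
o=np.array([.5266,-.3586,.04]);h=np.array([.454,.891,0]);n=np.array([.891,-.454,0]);k=np.array([0,0,1.])
x=-.866*h+.5*k; z=.5*h+.866*k
P=[(proj("side",o+.088*z+.0185*(np.cos(q)*x+np.sin(q)*n))-[190,70])*2.31 for q in np.linspace(0,6.28,60)]
cv2.polylines(a,[np.int32(P)],True,(0,255,0),1)
cv2.imwrite("pics/c7.png",a)
```

```text
16.425 0.9972541009635437 [-0.48743104 -0.39640577 -0.46247509]
```

View pics/c7.png

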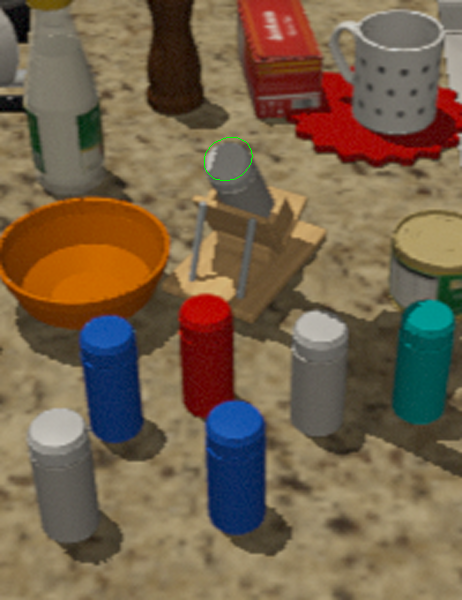

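The shaker lies in the trough with its cap at (230,160), matching the seated outline. The two empty ones stand at (318,372) and (63,475). Handing in.

```bash
python3 -c "
from bench import manip
print(manip.close_job())"
```

```text
the job is handed in; nothing more can be done
None
```

I handed the job in at about 16 s of robot time. The first shaker I lifted weighed about 0.37 kg, so it is the full one. It rests in the trough with its foot on the stop, and the two unlifted shakers, tin and bowl look untouched; the hand-in call did not report a verdict.

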